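# Unlock the cash box with the key from the revolving stand and hold it open

## Robot

A 6-joint arm with a two-finger parallel gripper is mounted at the origin on a cart in front of the work surface, level with it; the furniture and walls round the work are solid. World frame = base frame: x ahead of the robot, y to its left, z up, the work surface at z = 0. Lengths are in m, angles in degrees, forces in N, time in s.
With the tool pointing down it reaches from about 0.4 to 0.825 m from the base axis. Payload 7 kg.
Tool frame: the origin (TCP) lies at the very end of the fingers, on their centre line; the grasp point (between the pads) lies behind it (r.grasp_offset is the z of the grasp point in the tool frame, in m); z points along the fingers, y is the direction in which the jaws open and shut (so a half turn about z gives the same grasp; the last joint's range is limited). The gripper opens to 88 mm and grips with 3 to 60 N. Pads are 19 mm wide; open, the fingers measure 130 mm over their backs; the gripper's body (78 mm by 193 mm) begins 47 mm behind the grasp point.
Start: joints at [-53.967, 20.546, 0.682, 0, -70.136, -16.507], TCP at [0.226, -0.636, 0.227] pointing down, gripper open.
Joint ranges: [-176.03, 176.03], [-82.01, 121.73], [-58.28, 71.71], [-173.87, 95.51], [-174.79, -0.11], [-173.66, 173.66]. Speed limits (degrees/s): [136.94, 136.94, 172.46, 180, 180, 180].

## Interface

Orientations are given as [roll, pitch, yaw] about the fixed x, y, z axes, in that order (R = Rz(yaw) Ry(pitch) Rx(roll)).
In Python, from plant import r gives the robot as it stands. The module is installed in compiled form; this text tells all that it offers.
- The arm moves only by the tool servo_tool, never from a script. Its argument "targets" is a list of rows, each an object of numbers: "dx", "dy", "dz": the shift along the world's x, y, z in cm; "spin": the turn about the world's z in rad; "grip": the opening in per cent of the stroke, from 0 (shut) to 100 (fully open). A call has exactly 10 rows; each row is the pose to reach, as a shift and turn from the pose commanded when the call began; what a row does not reach only later rows make up. A row lasts 1/12 s, in which the tool goes at most 41.7 mm and 7.16 degrees, less where a joint would pass 70% of its speed; a pose out of reach is approached as far as the arm can. A call with a gripper value outside its range is refused whole. The fingers move at their own pace and stop on an object; "squeeze" is the grip in N (left out, the last holds). Time passes only in rows, so rows that repeat a pose let the fingers close, or fill a call up. It gives the time, the measured TCP pose, the force and the opening at its end, in the units of the state.
- r.get_state(): the state, without advancing time (a new reading comes with each control period).
- r.capture(name): name is "scene" or "top"; returns the picture (480x640x3 uint8, blue, green, red); there is no depth.
- r.get_calibration(name): a dict with "K" (3x3 intrinsics, pixels), "k1" (the pictures are not rectified: a ray, as slopes to the right and down, at radius r is drawn at 1 + k1 r^2 times it, then the intrinsics apply), "extrinsics" (4x4, takes a point from camera to world coordinates). Camera axes: x right, y down, z forward; pixel columns grow to the right and rows downward; lengths in m; the calibration is good to about 2 mm. A picture is of the moment at which its call begins. get_calibration takes no time and is no camera call.
- r.close_job(): hands the job in, once; it reports no verdict.
Trained networks look in the newest picture that a camera, given by its name, has taken for a name from the list of things; names that differ only in an ending like _2 or _b are one class to them, and where a whole thing is asked for, a point or a joint stands for the part that bears it (a point fixed in the world has none). Each returns a list of dicts, best first, with "p" (0 to 1); they miss things now and then, are a little off and sometimes report something else, mostly with a low value. They report only what shows in the picture. A call takes as long as a camera call.
- r.cut_out(name, camera): "mask" (480x640 bool, what is visible of it) and "extent" ([left, top, right, bottom] in pixels, round what is visible of it).
The state is a dict: "time_s": time; "joints": joint angles; "qd": joint speeds; "joint_torque": joint torques, N m; "tcp_pos": TCP position; "eef_rot": TCP orientation; "contact_force": force on the tool from outside, world axes, zero at the start; "moment": the same for the moment, N m; "gripper_width": finger opening in m.
Only numpy, scipy, OpenCV 4.12 (cv2) and the standard library are available. Lean on these libraries where they do the work, as an engineer would, in place of code of your own. Each camera call takes 0.05 s, during which the arm holds its last target. There are 200 camera calls.

## Task

Lift the blue-headed key out of the revolving key stand, push it fully home into the lock on top of the grey cash box (its pins are sticky, so wiggle the key past them if it binds) and turn it a quarter turn clockwise, seen from above, as far as it goes. The lock springs back when let go, so finish while still gripping the key in the lock and holding it turned, with the bolt drawn. Leave the yellow key in the stand, and leave the mug and the roll of tape where they are.

Things in the scene. Friction and masses are not known exactly. Their poses are not given: they have to be found in the camera images.
- turntable: Round wooden key stand, free-spinning on a fixed vertical axle (no brake). Origin on the axle at desk height, z up. Platter 170 mm across, top at z 18 mm. Dark wooden holders at x +48 (blue key) and x -48 mm (yellow key), each 28 (x) x 18 (y) mm, top at z 58, with an upright slot 16.5 (x) x 7.5 (y), 38 deep; the key's head rests on the holder. Any yaw at the start.
- blue_key: The key to use, with blue plastic head, 40 g, blade down in its holder. Origin: middle of the head's flat underside; z up, x along the width. Head 34 (x) x 12 (y) mm, z 0 to 38, flat sides. Below: round neck 5 mm thick to z -7, then flat steel blade 14 (x) x 5 (y) mm to z -26, tapering to a rounded tip 7 mm wide at z -35. Same when turned half round.
- yellow_key: Key of the same shape with yellow head; leave it. 40 g, blade down in its holder. Origin: middle of the head's flat underside; z up, x along the width. Head 34 (x) x 12 (y) mm, z 0 to 38, flat sides. Below: round neck 5 mm thick to z -7, then flat steel blade 14 (x) x 5 (y) mm to z -26, tapering to a rounded tip 7 mm wide at z -35. Same when turned half round.
- cash_box: Grey steel cash box 140 (x) x 170 (y) x 71 mm high, fixed to the desk. Origin: centre of its underside, z up; a steel latch bolt lies across its -x face. In its lid's middle a brass lock plate 52 x 52 x 4 mm, top 75 mm above the desk. The plate binds on the blade if the key is turned before its head is within 3 mm of the plate, and keeps a turned key in.
- keyway (a point): Mouth of the lock: centre of the brass plate's top face; axes as the cash box. Dark slot 16.5 mm along x, 7.5 along y, 1 mm chamfer, straight down, deeper than the blade. Fully home = key head flat on the plate (key origin at this point). Two sprung sticky pins stand in from the slot's ends at 14 and 21 mm depth; passing them takes some 5 to 15 N.
- key_plug (a joint): Lock cylinder below the plate, rad: 0 locked (slot along the box's x), grows as the key is turned clockwise seen from above, stop at 1.57. A spring (0.025 to 0.1 N m, growing) turns it back when the key is let go. The blade has about 0.18 rad of play in it, so the key must turn a little farther than the cylinder.
- latch_bolt (a joint): Steel bolt across the front of the box, m: 0 shot through the hasp, grows as it is drawn back by the cylinder (10.5 mm per rad, some 16 mm at the stop).
- mug: Coffee mug, 86 mm across, 90 mm high, far side of the desk; leave alone. Origin: centre of underside.
- tape_roll: Roll of masking tape lying flat, 104 mm across, 25 mm high, near edge of the desk; leave alone. Origin: centre of underside.

How it is judged:
By the outcome, as a careful person would: the job done as asked, in the order asked, and still so for the second after the job is handed in, while the arm keeps its last pose, push and grip.
It also fails if it takes over 54 s, if anything falls off the work surface, if the arm or the gripper's body presses on something with over 40 N, if the wrist force passes 120 N, or if a joint passes its speed limit or range.

## Working session

There is one attempt and no reset: what is moved stays moved. The work goes in short steps, Python scripts to look and compute and a tool call to move; the robot and the scene stay as the last step left them, time stands still between calls to the robot, and variables do not carry over. Pictures are saved under pics/ and viewed, about 8 in all and at most 12, crops included, and the job is handed in when it is done.

Besides the shell and the picture viewer there is one more tool, called after ">>>" by a JSON object that holds its "op" and its "data". servo_tool: Moves the arm, as the interface text tells. Its arguments: {"type":"object","properties":{"targets":{"type":"array"},"squeeze":{"type":"number"}},"required":["targets"]}

```bash
mkdir -p pics
cat > h.py <<'E'
import numpy as np, cv2
from plant import r
def ray(cam,uv):
    c=r.get_calibration(cam);K=np.array(c["K"]);k1=c["k1"];T=np.array(c["extrinsics"])
    d=np.array([(uv[0]-K[0,2])/K[0,0],(uv[1]-K[1,2])/K[1,1]]);u=d.copy()
    for _ in range(20): u=d/(1+k1*(u@u))
    return T[:3,3],T[:3,:3]@np.array([u[0],u[1],1])
def atz(cam,uv,z):
    o,d=ray(cam,uv);return o+d*(z-o[2])/d[2]
def proj(cam,P):
    c=r.get_calibration(cam);K=np.array(c["K"]);T=np.array(c["extrinsics"])
    p=T[:3,:3].T@(np.array(P)-T[:3,3]);s=p[:2]/p[2];s=s*(1+c["k1"]*(s@s))
    return np.array([K[0,0]*s[0]+K[0,2],K[1,1]*s[1]+K[1,2]])
E
python3 - <<'E'
from h import *
print(r.get_state(), r.grasp_offset)
for c in ("top","scene"):
    im=r.capture(c);cv2.imwrite(f"pics/{c}0.png",im)
    k=r.get_calibration(c);print(c,np.array(k["extrinsics"]).round(3).tolist(),np.array(k["K"]).round(1).tolist(),k["k1"])
    for n in ("turntable","blue_key","yellow_key","cash_box","keyway","mug","tape_roll"):
        for d in r.cut_out(n,c)[:2]:
            m=d["mask"];ys,xs=np.nonzero(m)
            print(c,n,round(d["p"],2),d["extent"],m.sum(),xs.mean().round(1),ys.mean().round(1))
E
```

```text
{'time_s': 0.0, 'joints': array([-5.39662321e+01,  2.05894912e+01,  6.32730130e-01, -1.99558049e-02,
       -7.01354439e+01, -1.65088571e+01]), 'qd': array([ 0.0148177 ,  0.00473557, -0.07819885, -0.00983868, -0.00318035,
       -0.0174935 ]), 'joint_torque': array([-3.66342128e-04, -5.82713699e+01,  2.93048483e+01,  6.99690118e+00,
        6.88182103e-03, -1.54354439e-04]), 'tcp_pos': array([ 0.22542294, -0.63571852,  0.22563722]), 'eef_rot': array([ 1.79906265e+02, -8.21739233e-03, -1.60481879e+02]), 'contact_force': array([0.49565103, 0.36888077, 0.23227391]), 'moment': array([-0.01929735,  0.05159901,  0.05996938]), 'gripper_width': 0.08787832733096237} -0.0188
top [[0.021, -0.986, 0.162, 0.426], [-1.0, -0.018, 0.019, -0.01], [-0.016, -0.163, -0.987, 0.91], [0.0, 0.0, 0.0, 1.0]] [[451.3, 0.0, 320.7], [0.0, 451.3, 240.1], [0.0, 0.0, 1.0]] -0.00715463374173548
top turntable 0.81 [203.8, 225.4, 288.1, 309.6] 5381 245.3 267.3
top blue_key 0.42 [244.9, 279.1, 258.5, 293.2] 196 251.5 285.8
top yellow_key 0.53 [221.1, 235.9, 233.8, 255.6] 155 227.0 241.1
top cash_box 0.93 [385.4, 217.3,
[... 246 characters left out ...]
, 0.188], [-0.575, 0.526, -0.626, 0.545], [-0.021, -0.775, -0.632, 0.609], [0.0, 0.0, 0.0, 1.0]] [[451.6, 0.0, 315.0], [0.0, 451.6, 242.0], [0.0, 0.0, 1.0]] -0.05246348295400916
scene turntable 0.75 [245.5, 286.7, 342.2, 366.5] 5744 293.3 330.3
scene blue_key 0.87 [308.9, 288.6, 330.3, 311.5] 410 320.9 299.7
scene yellow_key 0.81 [252.7, 286.8, 274.6, 306.6] 394 263.2 297.0
scene cash_box 0.64 [247.9, 287.0, 341.1, 366.8] 5685 293.1 330.4
scene cash_box 0.59 [340.7, 172.2, 445.5, 251.6] 5185 392.1 210.1
scene keyway 0.94 [344.4, 173.1, 444.4, 251.5] 5157 392.2 210.1
scene mug 0.79 [216.8, 195.9, 266.5, 257.1] 2349 241.3 225.2
scene tape_roll 0.71 [377.3, 294.0, 438.7, 348.1] 2033 407.0 321.1
```

View pics/top0.png

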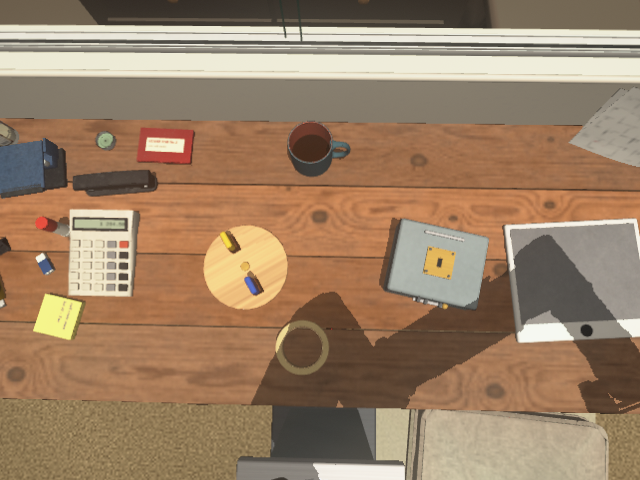

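View pics/scene0.png

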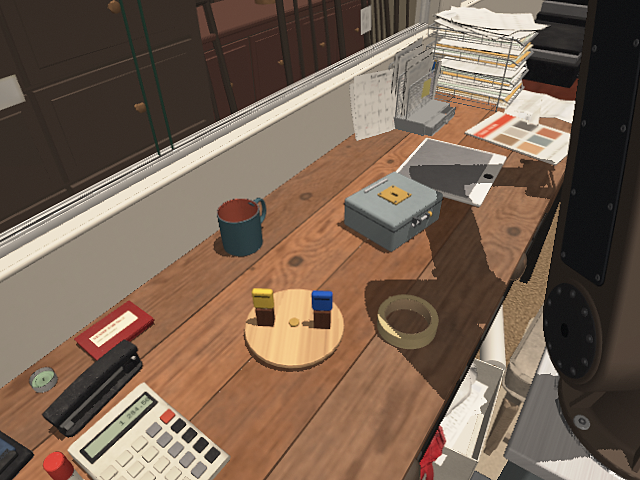

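The top view shows the stand at about (245,267), with blue at (251,286) and yellow at (227,241). The box keyway is at about (440,263), and the bolt face points towards the robot. The scene view agrees. Next I measure the poses.

```bash
cat > meas.py <<'E'
from h import *
from scipy.optimize import least_squares
def mask(im,lo,hi,box):
    m=cv2.inRange(cv2.cvtColor(im,cv2.COLOR_BGR2HSV),lo,hi);z=np.zeros_like(m);x0,y0,x1,y1=box
    z[y0:y1,x0:x1]=m[y0:y1,x0:x1];n,l,s,c=cv2.connectedComponentsWithStats(z)
    return (l==1+np.argmax(s[1:,4])).astype(np.uint8)
BL=((105,120,50),(130,255,255)); YE=((20,150,100),(35,255,255)); BR=((12,90,80),(30,255,255))
def headpts(x,y,z,yaw):
    c,s=np.cos(yaw),np.sin(yaw)
    return [np.array([x+c*a-s*b,y+s*a+c*b,z+h]) for a in(-.017,.017) for b in(-.006,.006) for h in(0,.038)]
def stats(cam,m):  # extents along several directions
    ys,xs=np.nonzero(m);p=np.c_[xs,ys];return np.array([[ (p@d).min()-.35,(p@d).max()+.35] for d in D]).ravel()
A=np.arange(8)*np.pi/8;D=np.c_[np.cos(A),np.sin(A)]
def fit(masks,guess,zfix=None):
    obs={c:stats(c,m) for c,m in masks.items()}
    def f(v):
        o=[]
        for c in obs:
            p=np.array([proj(c,P) for P in headpts(*v)]);q=p@D.T
            o.append(np.c_[q.min(0),q.max(0)].ravel()-obs[c])
        return np.concatenate(o)
    best=None
    for y in np.radians([0,30,60,90,120,150]):
        s=least_squares(f,[*guess,y],loss="soft_l1",x_scale=[.01,.01,.01,.2])
        if best is None or s.cost<best.cost: best=s
    return best
E
python3 - <<'E'
from meas import *
t=cv2.imread("pics/top0.png");s=cv2.imread("pics/scene0.png")
for n,C,bt,bs in (("blue",BL,(235,270,270,300),(300,280,340,320)),("yellow",YE,(210,225,240,258),(245,280,280,312))):
    mm={"top":mask(t,*C,bt),"scene":mask(s,*C,bs)}
    g=atz("top",np.argwhere(mm["top"]).mean(0)[::-1],.08)
    b=fit(mm,g);print(n,[int(m.sum()) for m in mm.values()],b.x.round(4),np.degrees(b.x[3])%180,b.cost)
    for k in mm: print(k, fit({k:mm[k]},g).x.round(4) )
d=r  # brass plate
for c,im,bx in (("top",t,(415,240,465,285)),("scene",s,(370,175,420,215))):
    m=mask(im,*BR,bx);k,_=cv2.findContours(m,0,1);hull=cv2.convexHull(k[0]).reshape(-1,2).astype(float)
    w=np.array([atz(c,u,.075)[:2] for u in hull]);re=cv2.minAreaRect((w*1000).astype(np.float32));print(c,m.sum(),re)
    hsv=cv2.cvtColor(im,cv2.COLOR_BGR2GRAY);x0,y0,x1,y1=bx
    fill=np.zeros_like(m);cv2.fillConvexPoly(fill,hull.astype(np.int32),1)
    dk=((hsv<70)&(cv2.erode(fill,np.ones((5,5)))>0)).astype(np.uint8)
    p=np.argwhere(dk)[:,::-1];print("slot",len(p),p.mean(0),atz(c,p.mean(0),.075))
    w=np.array([atz(c,u,.075)[:2] for u in p]);print(cv2.minAreaRect((w*1000).astype(np.float32)))
# box edge orientation via mask
x=np.hstack([cv2.resize(t[210:320,195:295],None,fx=4,fy=4,interpolation=2),cv2.resize(t[210:320,385:490],None,fx=3.5,fy=4,interpolation=2)])
cv2.imwrite("pics/c1.png",x)
cs=r.cut_out("turntable","top")[0]
E
```

```text
Traceback (most recent call last):
  File "meas.py", line 24, in fit
    s=least_squares(f,[*guess,y],loss="soft_l1",x_scale=[.01,.01,.01,.2])
  File "meas.py", line 19, in f
    p=np.array([proj(c,P) for P in headpts(*v)]);q=p@D.T
                ~~~~^^^^^
  File "h.py", line 11, in proj
    c=r.get_calibration(cam);K=np.array(c["K"]);T=np.array(c["extrinsics"])
ValueError: time passes only in moves, steps and waits
```

```bash
sed -i 's/^from plant import r$/from plant import r\nCAL={n:r.get_calibration(n) for n in ("top","scene")}/; s/c=r.get_calibration(cam)/c=CAL[cam]/' h.py
cat > run1.py <<'E'
from meas import *
t=cv2.imread("pics/top0.png");s=cv2.imread("pics/scene0.png")
for n,C,bt,bs in (("blue",BL,(235,270,270,300),(300,280,340,320)),("yellow",YE,(210,225,240,258),(245,280,280,312))):
    mm={"top":mask(t,*C,bt),"scene":mask(s,*C,bs)}
    g=atz("top",np.argwhere(mm["top"]).mean(0)[::-1],.06)
    b=fit(mm,g);print(n,[int(m.sum()) for m in mm.values()],b.x.round(4),np.degrees(b.x[3])%180,b.cost)
for c,im,bx in (("top",t,(415,240,465,285)),("scene",s,(370,175,420,215))):
    m=mask(im,*BR,bx);k,_=cv2.findContours(m,0,1);hull=cv2.convexHull(k[0]).reshape(-1,2).astype(float)
    w=np.array([atz(c,u,.075)[:2] for u in hull]);print(c,m.sum(),cv2.minAreaRect((w*1000).astype(np.float32)))
    g=cv2.cvtColor(im,cv2.COLOR_BGR2GRAY)
    fill=np.zeros_like(m);cv2.fillConvexPoly(fill,hull.astype(np.int32),1)
    p=np.argwhere((g<70)&(cv2.erode(fill,np.ones((5,5)))>0))[:,::-1]
    w=np.array([atz(c,u,.075)[:2] for u in p]);print("slot",len(p),atz(c,p.mean(0),.075).round(4),cv2.minAreaRect((w*1000).astype(np.float32)))
x=np.hstack([cv2.resize(t[210:320,195:295],None,fx=4,fy=4,interpolation=2),cv2.resize(t[210:320,385:485],None,fx=4,fy=4,interpolation=2)])
cv2.imwrite("pics/c1.png",x)
E
python3 run1.py
```

```text
blue [74, 368] [0.4787 0.1322 0.0555 0.435 ] 24.92135428280257 50.13572583231351
yellow [124, 356] [0.5604 0.182  0.0565 0.4213] 24.136877239879748 29.966646026192272
top 751 ((526.5718994140625, -214.51712036132812), (52.16392517089844, 52.17634201049805), 77.94731140136719)
slot 18 [ 0.5269 -0.2148  0.075 ] ((527.028076171875, -214.83596801757812), (4.316288471221924, 12.27868366241455), 77.64503479003906)
scene 339 ((526.85400390625, -211.31317138671875), (53.89018630981445, 54.28230667114258), 77.2827377319336)
slot 7 [ 0.527  -0.2121  0.075 ] ((527.0231323242188, -212.06092834472656), (3.0459182262420654, 10.980447769165039), 78.08926391601562)
```

View pics/c1.png

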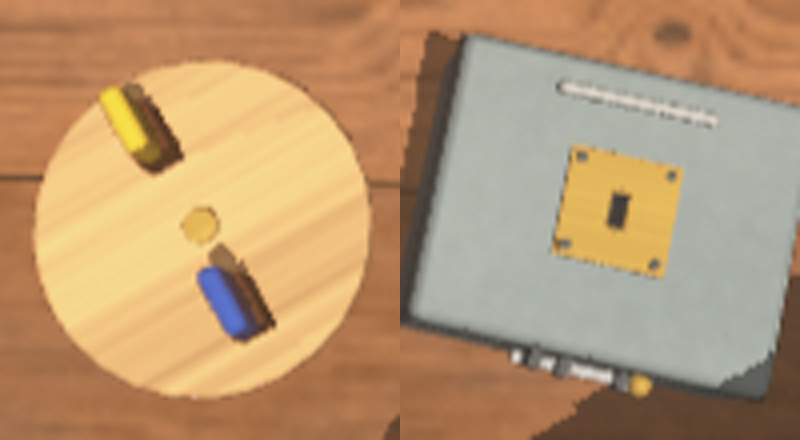

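The crop shows the slot clearly, giving a box yaw of about -12°. My blue mask is too tight, so I'll fit the whole stand (axle and yaw) jointly.

```bash
cat > run2.py <<'E'
from meas import *
import sys
sfx=sys.argv[1] if len(sys.argv)>1 else "0"
t=cv2.imread(f"pics/top{sfx}.png");s=cv2.imread(f"pics/scene{sfx}.png")
BL=((105,80,20),(135,255,255)); YE=((22,150,60),(36,255,255))
W=[]
for n,C,bt,bs,sg in (("blue",BL,(235,270,270,300),(300,280,340,320),1),("yellow",YE,(210,225,240,258),(245,280,280,312),-1)):
    for c,im,b in (("top",t,bt),("scene",s,bs)):
        m=mask(im,*C,b);W.append((c,sg,stats(c,m)));print(n,c,m.sum(),W[-1][2][[0,1,8,9]])
def f(v,W=W):
    o=[]
    for c,sg,ob in W:
        x,y,a=v[:3];off=v[3:5] if c=="scene" else (0,0)
        p=np.array([proj(c,P) for P in headpts(x+off[0]+sg*.048*np.cos(a),y+off[1]+sg*.048*np.sin(a),.058,a)]);q=p@D.T
        o.append(np.c_[q.min(0),q.max(0)].ravel()-ob)
    return np.concatenate(o)
for W_ in (W,[w for w in W if w[0]=="top"],[w for w in W if w[0]=="scene"]):
    q=least_squares(lambda v:f(v,W_),[.5196,.157,3.69],loss="soft_l1",x_scale=[.01,.01,.1]) if 0 else least_squares(lambda v:f([*v,0,0],W_),[.5196,.157,3.69],loss="soft_l1",x_scale=[.01,.01,.1])
    v=q.x;print(v.round(4),np.degrees(v[2]),"blue",(v[:2]+.048*np.array([np.cos(v[2]),np.sin(v[2])])).round(4),q.cost)
    print(q.fun.reshape(-1,16)[:,[0,1,8,9]].round(1).tolist())
E
python3 run2.py; python3 -c "
from h import *
print(atz('top',(245.75,267.2),.018))"
```

```text
blue top 97 [244.65 256.35 276.65 293.35]
blue scene 384 [311.65 332.35 290.65 310.35]
yellow top 85 [219.65 230.35 231.65 247.35]
yellow scene 276 [251.65 272.35 288.65 307.35]
[0.5191 0.1573 3.6827] 211.00417032865076 blue [0.478  0.1326] 96.74800816159126
[[-2.7, 3.5, -2.5, 1.4], [-0.9, 0.3, -1.7, 1.2], [-2.2, 5.6, -2.6, 3.6], [-1.0, 2.4, -1.9, 1.9]]
[0.5188 0.1581 3.6653] 210.00551241313445 blue [0.4772 0.1341] 57.609848541982814
[[-3.4, 2.6, -2.2, 1.8], [-2.1, 5.5, -2.7, 3.5]]
[0.5195 0.1568 3.6973] 211.84178724406004 blue [0.4788 0.1315] 38.64396993973268
[[-0.9, 0.2, -2.2, 0.5], [-1.0, 2.3, -1.7, 1.8]]
[0.51594443 0.15493183 0.018     ]
```

>>> {"op": "servo_tool", "data": {"targets": [{"dx":2.2,"dy":3.3,"dz":0,"spin":0.115,"grip":100},{"dx":4.4,"dy":6.6,"dz":0,"spin":0.23,"grip":100},{"dx":6.6,"dy":9.9,"dz":0,"spin":0.345,"grip":100},{"dx":8.8,"dy":13.2,"dz":0,"spin":0.46,"grip":100},{"dx":11,"dy":16.5,"dz":0,"spin":0.575,"grip":100},{"dx":13.2,"dy":19.8,"dz":0,"spin":0.69,"grip":100},{"dx":15.4,"dy":23.1,"dz":0,"spin":0.805,"grip":100},{"dx":17.6,"dy":26.4,"dz":0,"spin":0.92,"grip":100},{"dx":19.8,"dy":29.7,"dz":0,"spin":1.035,"grip":100},{"dx":22,"dy":33,"dz":0,"spin":1.15,"grip":100}]}}

```text
time_s: 1.63
tcp_pos: [0.4464, -0.3044, 0.227]
eef_rot: [-180.0, -0.0, -94.3]
contact_force: [0.7, -0.6, -0.4]
gripper_width: 0.0875
```

>>> {"op": "servo_tool", "data": {"targets": [{"dx":0.2,"dy":2.5,"dz":0,"spin":0.115,"grip":100},{"dx":0.4,"dy":5,"dz":0,"spin":0.23,"grip":100},{"dx":0.6,"dy":7.5,"dz":0,"spin":0.345,"grip":100},{"dx":0.8,"dy":10,"dz":0,"spin":0.46,"grip":100},{"dx":1,"dy":12.5,"dz":0,"spin":0.575,"grip":100},{"dx":1.2,"dy":15,"dz":0,"spin":0.69,"grip":100},{"dx":1.4,"dy":17.5,"dz":0,"spin":0.805,"grip":100},{"dx":1.6,"dy":20,"dz":0,"spin":0.92,"grip":100},{"dx":1.6,"dy":22.5,"dz":0,"spin":1.035,"grip":100},{"dx":1.6,"dy":25,"dz":0,"spin":1.15,"grip":100}]}}

```text
time_s: 2.47
tcp_pos: [0.4615, -0.055, 0.2268]
eef_rot: [-180.0, -0.0, -28.4]
contact_force: [0.5, 0.2, 0.5]
gripper_width: 0.0876
```

>>> {"op": "servo_tool", "data": {"targets": [{"dx":0.2,"dy":2.1,"dz":0,"spin":0.115,"grip":100},{"dx":0.4,"dy":4.2,"dz":0,"spin":0.23,"grip":100},{"dx":0.6,"dy":6.3,"dz":0,"spin":0.345,"grip":100},{"dx":0.8,"dy":8.4,"dz":0,"spin":0.46,"grip":100},{"dx":1,"dy":10.5,"dz":-1,"spin":0.575,"grip":80},{"dx":1.2,"dy":12.6,"dz":-3,"spin":0.69,"grip":80},{"dx":1.4,"dy":14.7,"dz":-5,"spin":0.805,"grip":70},{"dx":1.6,"dy":16.8,"dz":-7,"spin":0.92,"grip":70},{"dx":1.6,"dy":18.8,"dz":-8.5,"spin":1.045,"grip":70},{"dx":1.6,"dy":18.8,"dz":-8.5,"spin":1.045,"grip":70}]}}

```text
time_s: 3.3
tcp_pos: [0.4765, 0.1336, 0.1387]
eef_rot: [-180.0, 0.2, 31.7]
contact_force: [-0.5, 0.2, 0.1]
gripper_width: 0.0617
```

Run:
```python
from h import *
s=r.get_state();print(s["tcp_pos"],s["eef_rot"],s["joints"].round(1),s["time_s"])
im=r.capture("scene")
for P in ((.478,.132,.096),(*s["tcp_pos"],)): print(proj("scene",P))
c=im[200:350,220:420];cv2.imwrite("pics/s1.png",cv2.resize(c,None,fx=4,fy=4,interpolation=2))
```

```text
[0.47646916 0.13356438 0.13870751] [-179.98878547    0.21601521   31.68908044] [ 38.4   8.2 -28.5  -0.  -53.5  83.3] 3.3
[321.9576594  291.84184965]
[321.88716214 273.06695884]
```

View pics/s1.png

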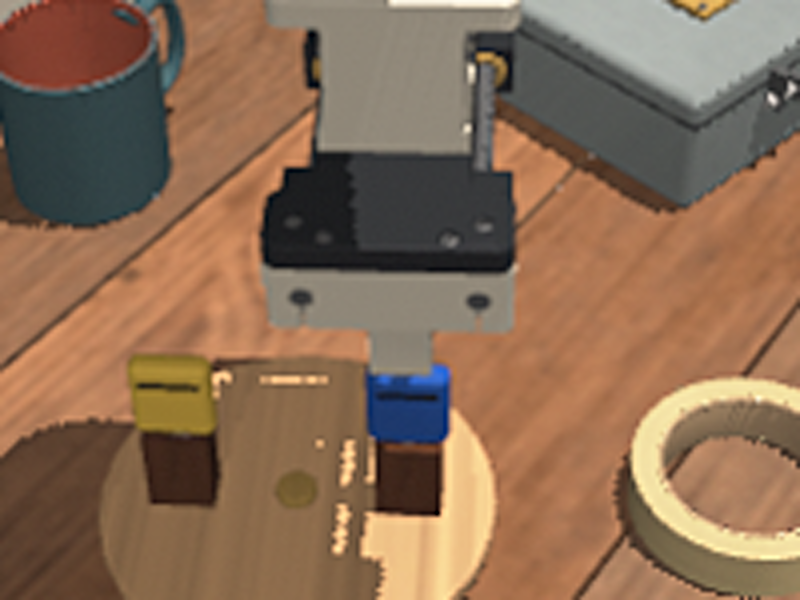

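The gripper is lined up over the blue head. I'll descend and then grip.

>>> {"op": "servo_tool", "data": {"targets": [{"dx":0,"dy":0,"dz":-2,"spin":0,"grip":60},{"dx":0,"dy":0,"dz":-4,"spin":0,"grip":60},{"dx":0,"dy":0,"dz":-6,"spin":0,"grip":60},{"dx":0,"dy":0,"dz":-7.4,"spin":0,"grip":60},{"dx":0,"dy":0,"dz":-7.6,"spin":0,"grip":60},{"dx":0,"dy":0,"dz":-7.6,"spin":0,"grip":30},{"dx":0,"dy":0,"dz":-7.6,"spin":0,"grip":20},{"dx":0,"dy":0,"dz":-7.6,"spin":0,"grip":0},{"dx":0,"dy":0,"dz":-7.6,"spin":0,"grip":0},{"dx":0,"dy":0,"dz":-7.6,"spin":0,"grip":0}], "squeeze": 45}}

```text
time_s: 4.18
tcp_pos: [0.478, 0.1321, 0.0664]
eef_rot: [-180.0, -0.1, 31.2]
contact_force: [-0.8, -0.6, -0.6]
gripper_width: 0.0248
```

>>> {"op": "servo_tool", "data": {"targets": [{"dx":0,"dy":0,"dz":0,"spin":0,"grip":0},{"dx":0,"dy":0,"dz":0,"spin":0,"grip":0},{"dx":0,"dy":0,"dz":0,"spin":0,"grip":0},{"dx":0,"dy":0,"dz":0,"spin":0,"grip":0},{"dx":0,"dy":0,"dz":0,"spin":0,"grip":0},{"dx":0,"dy":0,"dz":0,"spin":0,"grip":0},{"dx":0,"dy":0,"dz":0,"spin":0,"grip":0},{"dx":0,"dy":0,"dz":0,"spin":0,"grip":0},{"dx":0,"dy":0,"dz":0.2,"spin":0,"grip":0},{"dx":0,"dy":0,"dz":0.4,"spin":0,"grip":0}]}}

```text
time_s: 5.02
tcp_pos: [0.4773, 0.1317, 0.0694]
eef_rot: [-180.0, 0.0, 31.2]
contact_force: [0.5, -0.6, 0.2]
gripper_width: 0.0116
```

>>> {"op": "servo_tool", "data": {"targets": [{"dx":0,"dy":0,"dz":1,"spin":0,"grip":0},{"dx":0,"dy":0,"dz":2,"spin":0,"grip":0},{"dx":0,"dy":0,"dz":3,"spin":0,"grip":0},{"dx":0,"dy":0,"dz":4,"spin":0,"grip":0},{"dx":0,"dy":0,"dz":6,"spin":0,"grip":0},{"dx":0,"dy":0,"dz":8,"spin":0,"grip":0},{"dx":0.5,"dy":-2,"dz":9,"spin":-0.1,"grip":0},{"dx":1,"dy":-5,"dz":9,"spin":-0.2,"grip":0},{"dx":1.5,"dy":-8,"dz":9,"spin":-0.3,"grip":0},{"dx":2,"dy":-11,"dz":9,"spin":-0.4,"grip":0}]}}

```text
time_s: 5.85
tcp_pos: [0.4978, 0.021, 0.1608]
eef_rot: [-180.0, -0.1, 8.0]
contact_force: [-0.1, -0.2, -1.1]
gripper_width: 0.0115
```

>>> {"op": "servo_tool", "data": {"targets": [{"dx":0.4,"dy":-3,"dz":0,"spin":-0.05,"grip":0},{"dx":0.8,"dy":-6,"dz":0,"spin":-0.1,"grip":0},{"dx":1.2,"dy":-9,"dz":0,"spin":-0.15,"grip":0},{"dx":1.6,"dy":-12,"dz":0,"spin":-0.2,"grip":0},{"dx":2,"dy":-15,"dz":0,"spin":-0.25,"grip":0},{"dx":2.4,"dy":-18,"dz":0,"spin":-0.3,"grip":0},{"dx":2.7,"dy":-21,"dz":0,"spin":-0.35,"grip":0},{"dx":2.9,"dy":-23,"dz":-1,"spin":-0.356,"grip":0},{"dx":2.9,"dy":-23.6,"dz":-1.5,"spin":-0.356,"grip":0},{"dx":2.9,"dy":-23.6,"dz":-1.5,"spin":-0.356,"grip":0}]}}

```text
time_s: 6.68
tcp_pos: [0.5256, -0.2154, 0.1436]
eef_rot: [180.0, 0.1, -12.3]
contact_force: [-0.3, 0.1, -1.6]
gripper_width: 0.0116
```

Run:
```python
from h import *
s=r.get_state();print(s["tcp_pos"],s["eef_rot"],s["joints"].round(1),s["time_s"])
a=r.capture("scene");b=r.capture("top")
cv2.imwrite("pics/scene2.png",a);cv2.imwrite("pics/top2.png",b)
c=a[110:260,310:460];d=b[210:320,385:485]
cv2.imwrite("pics/c2.png",np.hstack([cv2.resize(c,(450,450),interpolation=2),cv2.resize(d,(350,450),interpolation=2)]))
print(proj("scene",(s["tcp_pos"][0],s["tcp_pos"][1],s["tcp_pos"][2]-.0434)))
```

```text
[ 0.52555318 -0.21535967  0.14358929] [ 1.79998747e+02  1.22973974e-01 -1.22727272e+01] [ -2.6  14.6 -19.5  -0.  -56.1  80.3] 6.6833
[396.38205438 183.46632671]
```

View pics/c2.png

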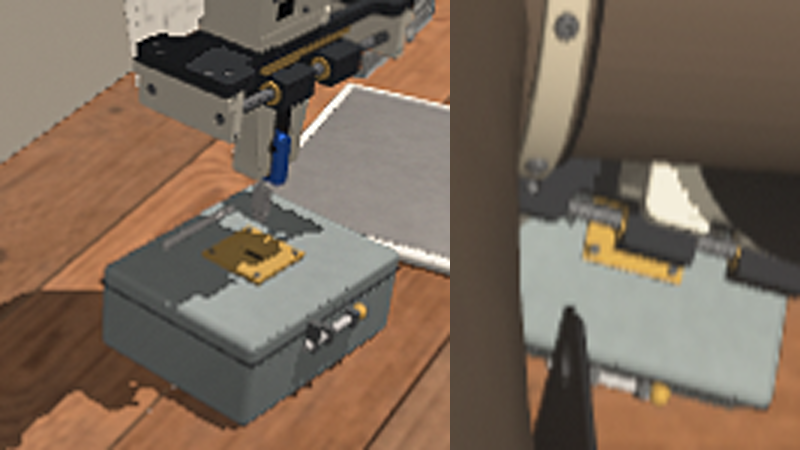

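The key hangs just above the plate and its tip is near the slot. I'll overlay the expected key model on an enlarged view to get the residual offset.

```bash
cat > ov.py <<'E'
from meas import *
def keymodel(o,yaw):
    c,s=np.cos(yaw),np.sin(yaw);R=np.array([[c,-s,0],[s,c,0],[0,0,1]])
    box=lambda a,b,z0,z1:[(i*a,j*b,z) for i in(-1,1) for j in(-1,1) for z in(z0,z1)]
    H=[o+R@np.array(p) for p in box(.017,.006,0,.038)]
    B=[o+R@np.array(p) for p in box(.007,.0025,-.026,-.007)]+[o+R@np.array((i*.0035,j*.0025,-.035)) for i in(-1,1) for j in(-1,1)]
    return H,B
def overlay(src,out,o,yaw,kw,x0,y0,w,h,f):
    im=cv2.resize(cv2.imread(src)[y0:y0+h,x0:x0+w],None,fx=f,fy=f,interpolation=cv2.INTER_CUBIC)
    for G,col in zip(keymodel(o,yaw),((0,255,0),(0,0,255))):
        p=np.array([(proj("scene",P)-[x0,y0]+.5)*f for P in G]).astype(np.int32)
        cv2.polylines(im,[cv2.convexHull(p)],True,col,1)
    c,s=np.cos(yaw),np.sin(yaw)
    for a,b in((.00825,.00375),(.026,.026)):
        p=np.array([(proj("scene",(kw[0]+c*i*a-s*j*b,kw[1]+s*i*a+c*j*b,.075))-[x0,y0]+.5)*f for i,j in((1,1),(1,-1),(-1,-1),(-1,1))]).astype(np.int32)
        cv2.polylines(im,[p],True,(255,0,255),1)
    cv2.imwrite(out,im)
E
python3 - <<'E'
from ov import *
t=np.array([.52555,-.21536,.14359])
overlay("pics/scene2.png","pics/c3.png",t-[0,0,.0084],np.radians(-12.2),(.5269,-.2119),370,140,50,65,9)
R=np.array(CAL["scene"]["extrinsics"])
b=proj("scene",t-[0,0,.04])
for d in((.978,-.211,0),(.211,.978,0),(0,0,1)): print("px per mm",proj("scene",t-[0,0,.04]+.001*np.array(d))-b)
E
```

```text
px per mm [-0.37037811 -0.17907198]
px per mm [-0.30316277  0.1754514 ]
px per mm [ 0.04303431 -0.40686648]
```

View pics/c3.png

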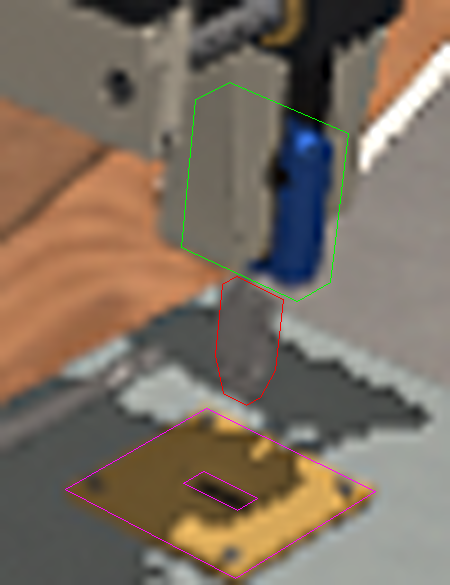

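The blade sits inside the red model to within about 1 mm, and the slot matches the model at (.5269,-.2119). So relative to the key, the slot lies about 3.5 mm towards +y. I'll shift and lower to just above the plate, then check again.

>>> {"op": "servo_tool", "data": {"targets": [{"dx":0.05,"dy":0.15,"dz":-0.3,"spin":0,"grip":0},{"dx":0.05,"dy":0.35,"dz":-0.8,"spin":0,"grip":0},{"dx":0.05,"dy":0.35,"dz":-1.3,"spin":0,"grip":0},{"dx":0.05,"dy":0.35,"dz":-1.7,"spin":0,"grip":0},{"dx":0.05,"dy":0.35,"dz":-2,"spin":0,"grip":0},{"dx":0.05,"dy":0.35,"dz":-2.1,"spin":0,"grip":0},{"dx":0.05,"dy":0.35,"dz":-2.1,"spin":0,"grip":0},{"dx":0.05,"dy":0.35,"dz":-2.1,"spin":0,"grip":0},{"dx":0.05,"dy":0.35,"dz":-2.1,"spin":0,"grip":0},{"dx":0.05,"dy":0.35,"dz":-2.1,"spin":0,"grip":0}]}}

```text
time_s: 7.62
tcp_pos: [0.5272, -0.2108, 0.1238]
eef_rot: [180.0, -0.0, -12.1]
contact_force: [-0.4, -0.3, -0.2]
gripper_width: 0.0115
```

Run:
```python
from ov import *
s=r.get_state();t=s["tcp_pos"];print(t,s["eef_rot"],s["contact_force"])
cv2.imwrite("pics/scene3.png",r.capture("scene"))
overlay("pics/scene3.png","pics/c4.png",t-[0,0,.0084],np.radians(s["eef_rot"][2]),(.5269,-.2119),374,160,44,56,10)
```

```text
[ 0.52721525 -0.2107624   0.12378491] [ 1.79999159e+02 -2.10718207e-02 -1.21384317e+01] [-0.39098873 -0.31954987 -0.17858545]
```

View pics/c4.png

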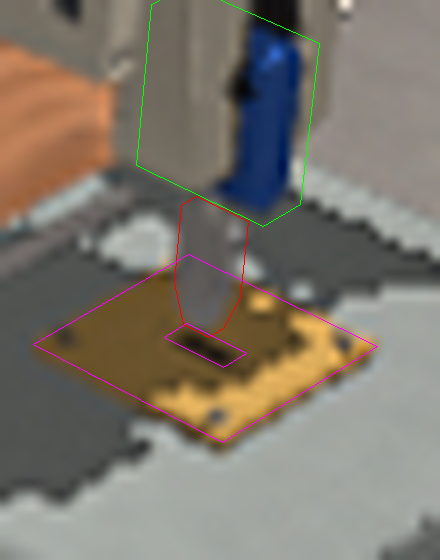

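>>> {"op": "servo_tool", "data": {"targets": [{"dx":-0.08,"dy":-0.13,"dz":0,"spin":0,"grip":0},{"dx":-0.08,"dy":-0.13,"dz":0,"spin":0,"grip":0},{"dx":-0.08,"dy":-0.13,"dz":-0.2,"spin":0,"grip":0},{"dx":-0.08,"dy":-0.13,"dz":-0.4,"spin":0,"grip":0},{"dx":-0.08,"dy":-0.13,"dz":-0.6,"spin":0,"grip":0},{"dx":-0.08,"dy":-0.13,"dz":-0.8,"spin":0,"grip":0},{"dx":-0.08,"dy":-0.13,"dz":-0.9,"spin":0,"grip":0},{"dx":-0.08,"dy":-0.13,"dz":-1,"spin":0,"grip":0},{"dx":-0.08,"dy":-0.13,"dz":-1.1,"spin":0,"grip":0},{"dx":-0.08,"dy":-0.13,"dz":-1.2,"spin":0,"grip":0}]}}

```text
time_s: 8.5
tcp_pos: [0.5264, -0.2122, 0.1116]
eef_rot: [180.0, -0.0, -12.1]
contact_force: [-0.6, -2.1, 1.3]
gripper_width: 0.0119
```

The tip is 7 mm in with little force, and there's a slight side load of -2 N in y. I'll ease that way and go on.

>>> {"op": "servo_tool", "data": {"targets": [{"dx":0,"dy":-0.04,"dz":-0.1,"spin":0,"grip":0},{"dx":0,"dy":-0.05,"dz":-0.2,"spin":0,"grip":0},{"dx":0,"dy":-0.05,"dz":-0.3,"spin":0,"grip":0},{"dx":0,"dy":-0.05,"dz":-0.4,"spin":0,"grip":0},{"dx":0,"dy":-0.05,"dz":-0.5,"spin":0,"grip":0},{"dx":0,"dy":-0.05,"dz":-0.6,"spin":0,"grip":0},{"dx":0,"dy":-0.05,"dz":-0.65,"spin":0,"grip":0},{"dx":0,"dy":-0.05,"dz":-0.7,"spin":0,"grip":0},{"dx":0,"dy":-0.05,"dz":-0.75,"spin":0,"grip":0},{"dx":0,"dy":-0.05,"dz":-0.8,"spin":0,"grip":0}]}}

```text
time_s: 9.33
tcp_pos: [0.5263, -0.2126, 0.1036]
eef_rot: [180.0, -0.0, -12.1]
contact_force: [-0.1, -3.3, 1.7]
gripper_width: 0.0119
```

>>> {"op": "servo_tool", "data": {"targets": [{"dx":0,"dy":-0.06,"dz":0,"spin":0,"grip":0},{"dx":0,"dy":-0.08,"dz":-0.1,"spin":0,"grip":0},{"dx":0,"dy":-0.08,"dz":-0.2,"spin":0,"grip":0},{"dx":0,"dy":-0.08,"dz":-0.3,"spin":0,"grip":0},{"dx":0,"dy":-0.08,"dz":-0.4,"spin":0,"grip":0},{"dx":0,"dy":-0.08,"dz":-0.45,"spin":0,"grip":0},{"dx":0,"dy":-0.08,"dz":-0.5,"spin":0,"grip":0},{"dx":0,"dy":-0.08,"dz":-0.55,"spin":0,"grip":0},{"dx":0,"dy":-0.08,"dz":-0.6,"spin":0,"grip":0},{"dx":0,"dy":-0.08,"dz":-0.6,"spin":0,"grip":0}]}}

```text
time_s: 10.17
tcp_pos: [0.5262, -0.2132, 0.0975]
eef_rot: [-180.0, 0.0, -12.1]
contact_force: [-0.5, 0.2, -0.6]
gripper_width: 0.0119
```

>>> {"op": "servo_tool", "data": {"targets": [{"dx":0,"dy":0,"dz":-0.1,"spin":0,"grip":0},{"dx":0,"dy":0,"dz":-0.2,"spin":0,"grip":0},{"dx":0,"dy":0,"dz":-0.3,"spin":0,"grip":0},{"dx":0,"dy":0,"dz":-0.35,"spin":0,"grip":0},{"dx":0,"dy":0,"dz":-0.4,"spin":0,"grip":0},{"dx":0,"dy":0,"dz":-0.45,"spin":0,"grip":0},{"dx":0,"dy":0,"dz":-0.5,"spin":0,"grip":0},{"dx":0,"dy":0,"dz":-0.5,"spin":0,"grip":0},{"dx":0,"dy":0,"dz":-0.5,"spin":0,"grip":0},{"dx":0,"dy":0,"dz":-0.5,"spin":0,"grip":0}]}}

```text
time_s: 11.0
tcp_pos: [0.526, -0.2133, 0.0926]
eef_rot: [180.0, 0.0, -12.1]
contact_force: [-2.5, 0.6, 3.6]
gripper_width: 0.0117
```

>>> {"op": "servo_tool", "data": {"targets": [{"dx":-0.05,"dy":0,"dz":-0.1,"spin":0,"grip":0},{"dx":-0.05,"dy":0,"dz":-0.2,"spin":0.03,"grip":0},{"dx":-0.05,"dy":0,"dz":-0.3,"spin":-0.03,"grip":0},{"dx":-0.05,"dy":0,"dz":-0.4,"spin":0.03,"grip":0},{"dx":-0.05,"dy":0,"dz":-0.5,"spin":-0.03,"grip":0},{"dx":-0.05,"dy":0,"dz":-0.6,"spin":0.03,"grip":0},{"dx":-0.05,"dy":0,"dz":-0.65,"spin":0,"grip":0},{"dx":-0.05,"dy":0,"dz":-0.7,"spin":0,"grip":0},{"dx":-0.05,"dy":0,"dz":-0.7,"spin":0,"grip":0},{"dx":-0.05,"dy":0,"dz":-0.7,"spin":0,"grip":0}]}}

```text
time_s: 11.83
tcp_pos: [0.5273, -0.2138, 0.0861]
eef_rot: [180.0, -0.2, -12.1]
contact_force: [3.0, -4.4, 1.7]
gripper_width: 0.0113
```

>>> {"op": "servo_tool", "data": {"targets": [{"dx":0.05,"dy":-0.05,"dz":0,"spin":0,"grip":0},{"dx":0.08,"dy":-0.05,"dz":-0.1,"spin":0.03,"grip":0},{"dx":0.08,"dy":-0.05,"dz":-0.2,"spin":-0.03,"grip":0},{"dx":0.08,"dy":-0.05,"dz":-0.3,"spin":0.03,"grip":0},{"dx":0.08,"dy":-0.05,"dz":-0.35,"spin":-0.03,"grip":0},{"dx":0.08,"dy":-0.05,"dz":-0.4,"spin":0,"grip":0},{"dx":0.08,"dy":-0.05,"dz":-0.4,"spin":0,"grip":0},{"dx":0.08,"dy":-0.05,"dz":-0.4,"spin":0,"grip":0},{"dx":0.08,"dy":-0.05,"dz":-0.4,"spin":0,"grip":0},{"dx":0.08,"dy":-0.05,"dz":-0.4,"spin":0,"grip":0}]}}

```text
time_s: 12.67
tcp_pos: [0.5274, -0.2141, 0.0829]
eef_rot: [180.0, -0.1, -12.1]
contact_force: [-1.4, 0.8, 12.7]
gripper_width: 0.0116
```

Run:
```python
from ov import *
s=r.get_state();t=s["tcp_pos"];print(t,s["eef_rot"],s["contact_force"],s["moment"])
cv2.imwrite("pics/scene4.png",r.capture("scene"))
overlay("pics/scene4.png","pics/c5.png",t-[0,0,.0084],np.radians(s["eef_rot"][2]),(.5269,-.2128),374,160,44,56,10)
```

```text
[ 0.52742963 -0.21405121  0.08288924] [ 1.79983519e+02 -1.04885583e-01 -1.21012819e+01] [-1.40861177  0.75982202 12.68135186] [0.01207825 0.74109916 0.05232309]
```

View pics/c5.png

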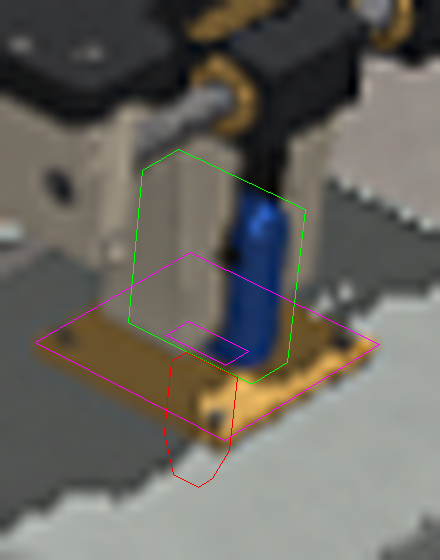

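The head now sits on the plate: the TCP is at 0.0829 against the expected 0.0834, and the push is 12.7 N. I'll firm the grip, press slightly more and start turning clockwise.

>>> {"op": "servo_tool", "data": {"targets": [{"dx":0,"dy":0,"dz":-0.04,"spin":0,"grip":0},{"dx":0,"dy":0,"dz":-0.04,"spin":0.03,"grip":0},{"dx":0,"dy":0,"dz":-0.04,"spin":-0.03,"grip":0},{"dx":0,"dy":0,"dz":-0.04,"spin":-0.06,"grip":0},{"dx":0,"dy":0,"dz":-0.04,"spin":-0.12,"grip":0},{"dx":0,"dy":0,"dz":-0.04,"spin":-0.18,"grip":0},{"dx":0,"dy":0,"dz":-0.04,"spin":-0.25,"grip":0},{"dx":0,"dy":0,"dz":-0.04,"spin":-0.32,"grip":0},{"dx":0,"dy":0,"dz":-0.04,"spin":-0.4,"grip":0},{"dx":0,"dy":0,"dz":-0.04,"spin":-0.4,"grip":0}], "squeeze": 60}}

```text
time_s: 13.55
tcp_pos: [0.5274, -0.2142, 0.0829]
eef_rot: [-180.0, -0.1, -35.3]
contact_force: [-2.7, -0.7, 16.4]
gripper_width: 0.0118
```

Run:
```python
from h import *
s=r.get_state();print(s["tcp_pos"],s["eef_rot"],s["contact_force"],s["moment"],s["gripper_width"])
```

```text
[ 0.52743015 -0.21420633  0.082869  ] [-1.79985560e+02 -1.18141086e-01 -3.52892624e+01] [-2.65480919 -0.65192588 16.37467189] [ 0.00179804  1.20070531 -0.02986279] 0.011750559411819083
```

>>> {"op": "servo_tool", "data": {"targets": [{"dx":0,"dy":0,"dz":0,"spin":-0.09,"grip":0},{"dx":0,"dy":0,"dz":0,"spin":-0.18,"grip":0},{"dx":0,"dy":0,"dz":0,"spin":-0.27,"grip":0},{"dx":0,"dy":0,"dz":0,"spin":-0.36,"grip":0},{"dx":0,"dy":0,"dz":0,"spin":-0.45,"grip":0},{"dx":0,"dy":0,"dz":0,"spin":-0.54,"grip":0},{"dx":0,"dy":0,"dz":0,"spin":-0.63,"grip":0},{"dx":0,"dy":0,"dz":0,"spin":-0.72,"grip":0},{"dx":0,"dy":0,"dz":0,"spin":-0.8,"grip":0},{"dx":0,"dy":0,"dz":0,"spin":-0.8,"grip":0}]}}

```text
time_s: 14.38
tcp_pos: [0.5273, -0.2143, 0.0829]
eef_rot: [-179.9, -0.1, -81.1]
contact_force: [-1.9, -0.2, 16.2]
gripper_width: 0.0117
```

Run:
```python
from h import *
s=r.get_state();print(s["tcp_pos"],s["eef_rot"],s["contact_force"],s["moment"],s["gripper_width"])
```

```text
[ 0.52725986 -0.21432674  0.08286671] [-1.79925204e+02 -7.55375819e-02 -8.11337160e+01] [-1.93044119 -0.17415168 16.19011507] [-0.2975868   1.33645249 -0.04939593] 0.011718810869907116
```

Turning smoothly, with a spring moment showing. I'll go on to a total of -1.75.

>>> {"op": "servo_tool", "data": {"targets": [{"dx":0,"dy":0,"dz":0,"spin":-0.08,"grip":0},{"dx":0,"dy":0,"dz":0,"spin":-0.16,"grip":0},{"dx":0,"dy":0,"dz":0,"spin":-0.24,"grip":0},{"dx":0,"dy":0,"dz":0,"spin":-0.32,"grip":0},{"dx":0,"dy":0,"dz":0,"spin":-0.38,"grip":0},{"dx":0,"dy":0,"dz":0,"spin":-0.44,"grip":0},{"dx":0,"dy":0,"dz":0,"spin":-0.5,"grip":0},{"dx":0,"dy":0,"dz":0,"spin":-0.55,"grip":0},{"dx":0,"dy":0,"dz":0,"spin":-0.55,"grip":0},{"dx":0,"dy":0,"dz":0,"spin":-0.55,"grip":0}]}}

```text
time_s: 15.22
tcp_pos: [0.5271, -0.2143, 0.0829]
eef_rot: [-179.9, -0.0, -112.4]
contact_force: [-3.8, -0.3, 17.0]
gripper_width: 0.0117
```

Run:
```python
from h import *
s=r.get_state();print(s["tcp_pos"],s["eef_rot"],s["contact_force"],s["moment"],s["gripper_width"])
```

```text
[ 0.52713948 -0.21434528  0.08289401] [-1.79906641e+02 -2.88857119e-02 -1.12380247e+02] [-3.76537859 -0.30885499 16.97392476] [-0.16802868  1.43372826  0.03405246] 0.01174091003787344
```

>>> {"op": "servo_tool", "data": {"targets": [{"dx":0,"dy":0,"dz":0,"spin":-0.02,"grip":0},{"dx":0,"dy":0,"dz":0,"spin":-0.04,"grip":0},{"dx":0,"dy":0,"dz":0,"spin":-0.06,"grip":0},{"dx":0,"dy":0,"dz":0,"spin":-0.06,"grip":0},{"dx":0,"dy":0,"dz":0,"spin":-0.06,"grip":0},{"dx":0,"dy":0,"dz":0,"spin":-0.06,"grip":0},{"dx":0,"dy":0,"dz":0,"spin":-0.06,"grip":0},{"dx":0,"dy":0,"dz":0,"spin":-0.06,"grip":0},{"dx":0,"dy":0,"dz":0,"spin":-0.06,"grip":0},{"dx":0,"dy":0,"dz":0,"spin":-0.06,"grip":0}]}}

```text
time_s: 16.05
tcp_pos: [0.5271, -0.2143, 0.0828]
eef_rot: [-179.9, -0.0, -115.8]
contact_force: [-3.3, 0.3, 16.7]
gripper_width: 0.0115
```

Run:
```python
from h import *
s=r.get_state();print(s["tcp_pos"],s["eef_rot"],s["contact_force"],s["moment"],s["gripper_width"])
a=r.capture("scene");cv2.imwrite("pics/scene5.png",a);b=cv2.imread("pics/scene0.png")
f=lambda i:cv2.resize(i[150:260,330:450],(390,358),interpolation=2)
cv2.imwrite("pics/c6.png",np.hstack([f(b),f(a)]))
```

```text
[ 0.52705345 -0.21432985  0.08284929] [-1.79915269e+02 -2.92510901e-02 -1.15787766e+02] [-3.33102434  0.33988072 16.7178528 ] [-0.16870811  1.50096473  0.10953697] 0.011529861036526656
```

View pics/c6.png

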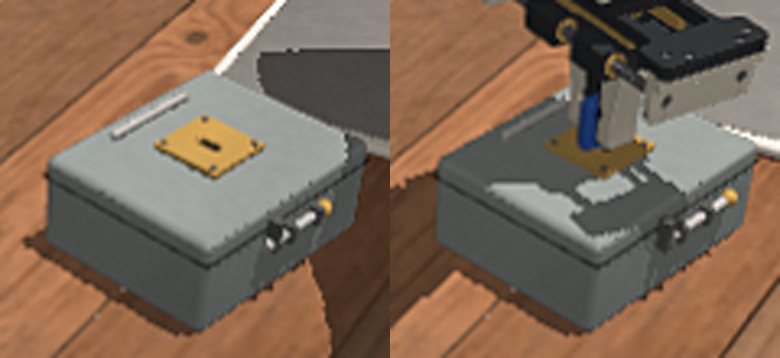

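The bolt's brass end has moved from about (327,207) to (343,195) in the crop. That is about 5 camera px, or roughly 16 mm, so it is drawn. I'll turn a little more to press on the stop.

>>> {"op": "servo_tool", "data": {"targets": [{"dx":0,"dy":0,"dz":0,"spin":-0.02,"grip":0},{"dx":0,"dy":0,"dz":0,"spin":-0.04,"grip":0},{"dx":0,"dy":0,"dz":0,"spin":-0.06,"grip":0},{"dx":0,"dy":0,"dz":0,"spin":-0.06,"grip":0},{"dx":0,"dy":0,"dz":0,"spin":-0.06,"grip":0},{"dx":0,"dy":0,"dz":0,"spin":-0.06,"grip":0},{"dx":0,"dy":0,"dz":0,"spin":-0.06,"grip":0},{"dx":0,"dy":0,"dz":0,"spin":-0.06,"grip":0},{"dx":0,"dy":0,"dz":0,"spin":-0.06,"grip":0},{"dx":0,"dy":0,"dz":0,"spin":-0.06,"grip":0}]}}

```text
time_s: 16.93
tcp_pos: [0.5271, -0.2143, 0.0829]
eef_rot: [-179.9, -0.0, -119.2]
contact_force: [-4.0, -0.3, 16.2]
gripper_width: 0.012
```

Run:
```python
from h import *
s=r.get_state();print(s["tcp_pos"],s["eef_rot"],s["contact_force"],s["moment"],s["gripper_width"])
a=r.capture("scene");cv2.imwrite("pics/scene6.png",a)
R=[cv2.imread(f"pics/scene{i}.png") for i in (4,5,6)]
for im in R: # gold bolt end centroid
    h=cv2.cvtColor(im,cv2.COLOR_BGR2HSV)[200:225,420:450];m=cv2.inRange(h,(12,110,90),(32,255,255));p=np.argwhere(m);print(len(p),p.mean(0)[::-1]+[420,200])
c,sn=np.cos(np.radians(-12.1)),np.sin(np.radians(-12.1))
f=lambda y:proj("scene",(.527-.072*c-sn*y,-.2135-.072*sn+c*y,.05))
print("px shift for 16mm",f(-.056)-f(-.04))
```

```text
[ 0.52711872 -0.21431247  0.08285524] [-1.79907725e+02 -2.47759608e-02 -1.19199955e+02] [-3.99360088 -0.3158789  16.20581547] [-0.12122219  1.4632297   0.30640998] 0.011983553929613677
215 [443.27906977 212.80465116]
215 [443.36744186 212.73023256]
213 [443.10328638 213.11737089]
px shift for 16mm [ 4.41478741 -2.98409008]
```

Run:
```python
import cv2,numpy as np
I=[cv2.imread(f"pics/scene{i}.png") for i in (0,4,5,6)]
for im in I:
    h=cv2.cvtColor(im,cv2.COLOR_BGR2HSV)[203:222,424:444]
    m=cv2.inRange(h,(18,150,120),(32,255,255));n,l,s,c=cv2.connectedComponentsWithStats(m)
    for k in range(1,n): 
        if s[k,4]>3: print(s[k,4],(c[k]+[424,203]).round(1),end=" ")
    print()
```

```text
8 [430.2 213.5] 
8 [430.2 213.5] 
9 [434.7 210. ] 
9 [434.7 210. ]
```

The bolt end shifted (4.5,-3.5) px, against the (4.4,-3.0) expected for 16 mm. It did not move on the last twist, while the moment rose to 0.31 N m, so the cylinder is at the stop. I'm handing in.

```bash
python3 -c "
from plant import r
print(r.close_job())"
```

```text
the job is handed in; nothing more can be done
None
```

The blue key is fully home in the cash-box lock, turned clockwise to the stop with the bolt drawn. I handed the job in at about 17 s with the gripper still holding the key there at 60 N.

- **Key home:** extra downward push did not lower the TCP below 0.0829 m (predicted 0.0834), and the push settled at about 16 N.
- **Turned to the stop:** the key turned about 107° in all, which covers the quarter turn, the play in the cylinder and some give. On the last small twist the turning moment rose from 0.11 to 0.31 N m.
- **Bolt drawn:** its brass end moved (4.5, -3.5) px in the scene camera, against (4.4, -3.0) expected for 16 mm. It did not move further on the last twist.
- **Disagreements:** the two cameras placed the lock about 3 mm apart. I went by the scene camera checked against the gripped key, then by the side forces on the way in. My first check of the bolt's colour picked up the wood as well, so I redid it on a tighter patch.
- **Not checked:** I steered clear of the yellow key, mug and tape roll, but took no final picture to confirm they had not moved.

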